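Run a fingertip along the tablet organiser to shut its lids

ROBOT

A 7-joint arm with a two-finger parallel gripper is mounted at the origin on the work surface. World frame = base frame: x ahead of the robot, y to its left, z up, the work surface at z = 0. Lengths are in m, angles in rad, forces in N, time in s.
With the tool pointing down it reaches from about 0.4 to 0.85 m from the base axis. Payload 4.5 kg.
Tool frame: the origin (TCP) lies on the centre line of the jaws, within the pads' length; the fingertips stand 17 mm ahead of it and the grasp point (between the pads) lies 2 mm behind it (r.tip_reach is the distance from the TCP to the fingertips, in m); z points along the fingers, y is the line along which they close (so a half turn about z gives the same grasp; the last joint's range is limited). The gripper opens to 88 mm and grips with 3 to 60 N. Pads are 18 mm wide; open, the fingers measure 123 mm over their backs; the gripper's body (75 mm by 187 mm) begins 45 mm behind the grasp point.
Start: joints at [1.319, 0.689, -0.195, 1.565, 0.157, 0.902, -0.215], TCP at [0.176, -0.6, 0.232] pointing down, gripper open.
Joint ranges: [-3.01, 3.01], [-0.46, 2.08], [-1.47, 1.51], [0.13, 2.56], [-1, 4.14], [0.04, 2.09], [-2.66, 2.66]. Speed limits (rad/s): [2.57, 2.57, 3.14, 3.14, 3.14, 3.14, 3.14].

INTERFACE

Orientations are given as a unit quaternion [x, y, z, w].
In Python, from plant import r gives the robot as it stands.
- The arm moves only by the tool step_arm, never from a script. Its argument "steps" is a list of rows, each a list of 7 numbers: the shift along the tool's x, y, z in cm, then the turn, a rotation vector about the tool's x, y, z in degrees, then the gripper's target within -1 to 1 (shut at 1, half-way at 0, fully open at -1). A call has 1 to 8 rows; each row shifts and turns the commanded pose from where the row before left it, along the tool's axes as they then stand; what a row does not reach is not made up. A row lasts 1/8 s, in which the tool goes at most 62.5 mm and 10.7 degrees, less where a joint would pass 70% of its speed; a pose out of reach is approached as far as the arm can. A call with a gripper value outside its range is refused whole. The fingers move at their own pace and stop on an object; "force" is the grip in N (left out, the last holds). Time passes only in rows, so rows that do not move let the fingers close. It gives the time, the measured TCP pose, the force, the opening and the grip force at its end, in the units of the state.
- r.get_state(): the state, without advancing time (a new reading comes with each control period).
- r.snapshot(name): name is "side" or "top" or "wrist"; returns a dict with "pixels" (420x560x3 uint8, red, green, blue), "fx", "fy", "cx", "cy" (pixels), "dist_coeffs" ([k1, k2, p1, p2, k3] as OpenCV has them; the pictures are not rectified), "cam_to_world" (4x4, takes a point from camera to world coordinates). Camera axes: x right, y down, z forward; pixel columns grow to the right and rows downward; lengths in m; the calibration is good to about 2 mm. A picture is of the moment at which its call begins. There is no depth.
- r.finish_job(): hands the job in; it is judged then, once.
The state is a dict: "clock": time; "q": joint angles; "qd": joint speeds; "joint_torque": joint torques, N m; "tool_pos": TCP position; "eef_rot": TCP orientation; "contact_force": force on the tool from outside, world axes, zero at the start; "moment": the same for the moment, N m; "opening": opening from 0.0 (shut) to 1.0 (fully open); "finger_force": force on a finger pad.
Only numpy, scipy, OpenCV 4.12 (cv2) and the standard library are available. Lean on these libraries where they do the work, as an engineer would, in place of code of your own. Each camera call takes 0.05 s, during which the arm holds its last target. There are 200 camera calls.

TASK

The weekly tablet organiser has been filled and its seven lids stand ajar. Start at the ridged end tab and run your fingertips lightly along the row in one low pass, shutting the lids flat one after another without raising the hand away until the last is shut. Do not pick up or shove the organiser, and leave the bottles, cups and spoon around it alone.

Things in the scene. Friction and masses are not known exactly. Their poses are not given: they have to be found in the camera images.
- organiser: grey plastic tablet organiser, loose, 0.5 kg, a row of seven lidded compartments 44 wide (x), 250 long (y), 34 high. Origin: centre underneath, midway along the lids; z up. At the +y end a solid ridged tab 26 long, then lid 1 to lid 7 (at -y). Lid k covers y from 112-32(k-1) to 81-32(k-1) mm; shut lids are level with the tab, 34 above the counter
- row_start (a point): centre of the top of the ridged end tab, 34 mm above the counter, 13 mm before the hinge of lid 1; axes as the organiser's
- row_end (a point): middle of the far end of the row at shut-lid height, where lid 7 ends, 34 mm above the counter, 237 mm from row_start along the organiser's -y; axes as the organiser's
- lid1 (a joint): opening angle in rad of lid 1, counted from the ridged tab: 0 shut flat, grows as it opens (stop at 1.3). White plastic flap 44 x 30 x 4 mm with a small thumb lip, hinged along its edge nearest the tab, so its far edge stands up (about 10 to 19 mm at the start). A slightly stiff hinge: it stays where it is left and goes down with under 1 N on its free edge.
- lid2 (a joint): opening angle in rad of lid 2, counted from the ridged tab: 0 shut flat, grows as it opens (stop at 1.3). White plastic flap 44 x 30 x 4 mm with a small thumb lip, hinged along its edge nearest the tab, so its far edge stands up (about 10 to 19 mm at the start). A slightly stiff hinge: it stays where it is left and goes down with under 1 N on its free edge.
- lid3 (a joint): opening angle in rad of lid 3, counted from the ridged tab: 0 shut flat, grows as it opens (stop at 1.3). White plastic flap 44 x 30 x 4 mm with a small thumb lip, hinged along its edge nearest the tab, so its far edge stands up (about 10 to 19 mm at the start). A slightly stiff hinge: it stays where it is left and goes down with under 1 N on its free edge.
- lid4 (a joint): opening angle in rad of lid 4, counted from the ridged tab: 0 shut flat, grows as it opens (stop at 1.3). White plastic flap 44 x 30 x 4 mm with a small thumb lip, hinged along its edge nearest the tab, so its far edge stands up (about 10 to 19 mm at the start). A slightly stiff hinge: it stays where it is left and goes down with under 1 N on its free edge.
- lid5 (a joint): opening angle in rad of lid 5, counted from the ridged tab: 0 shut flat, grows as it opens (stop at 1.3). White plastic flap 44 x 30 x 4 mm with a small thumb lip, hinged along its edge nearest the tab, so its far edge stands up (about 10 to 19 mm at the start). A slightly stiff hinge: it stays where it is left and goes down with under 1 N on its free edge.
- lid6 (a joint): opening angle in rad of lid 6, counted from the ridged tab: 0 shut flat, grows as it opens (stop at 1.3). White plastic flap 44 x 30 x 4 mm with a small thumb lip, hinged along its edge nearest the tab, so its far edge stands up (about 10 to 19 mm at the start). A slightly stiff hinge: it stays where it is left and goes down with under 1 N on its free edge.
- lid7 (a joint): opening angle in rad of lid 7, counted from the ridged tab: 0 shut flat, grows as it opens (stop at 1.3). White plastic flap 44 x 30 x 4 mm with a small thumb lip, hinged along its edge nearest the tab, so its far edge stands up (about 10 to 19 mm at the start). A slightly stiff hinge: it stays where it is left and goes down with under 1 N on its free edge.
- syrup: bystander: amber bottle with white cap, diameter 58, height 125 mm, origin under its centre, standing off the tab end, about 120 mm to the +x side of the row
- jar: bystander: small white pill jar with green cap, diameter 48, height 62, origin under its centre, about 85 mm from the row on the +x side
- shaker: bystander: glass shaker with steel cap, diameter 40, height 68, origin under its centre, about 85 mm from the row on the +x side
- dose_cup: bystander: small blue dosing cup, diameter 38, height 36, origin under its centre, about 80 mm from the row on the -x side
- spoon: bystander: steel spoon 140 long lying parallel to the row on its -x side, about 90 mm off; origin at the middle underneath
- mug: bystander: white mug with handle, diameter 80, height 95, origin under its centre, to the right

How it is judged:
By the outcome, as a careful person would: the job done as asked, in the order asked, and still so for the second after the job is handed in, with the robot touching nothing.
It also fails if it takes over 45 s, if anything falls off the work surface, if the arm or the gripper's body presses on something with over 40 N, if the wrist force passes 120 N, or if a joint passes its speed limit or range.

## Working session

There is one attempt and no reset: what is moved stays moved. The work goes in short steps, Python scripts to look and compute and a tool call to move; the robot and the scene stay as the last step left them, time stands still between calls to the robot, and variables do not carry over. Pictures are saved under pics/ and viewed, at most 10 in all, crops included, and the job is handed in when it is done.

Besides the shell and the picture viewer there is one more tool, called as name(argument=value, ...) on one line, values as JSON. step_arm: Moves the arm, as the interface text tells. Its arguments: {"type":"object","properties":{"steps":{"type":"array","items":{"type":"array","items":{"type":"number"}}},"force":{"type":"number"}},"required":["steps"]}

```bash
mkdir -p pics; python3 - <<'E'
from plant import r
import cv2,pickle
d={}
for n in("top","side"):
    s=r.snapshot(n);d[n]=s;cv2.imwrite(f"pics/{n}0.png",s["pixels"][:,:,::-1])
    print(n,s["fx"],s["cx"],s["cy"],s["dist_coeffs"],s["cam_to_world"])
pickle.dump(d,open("d.pkl","wb"))
s=r.get_state();print(s["tool_pos"],s["eef_rot"],s["clock"],s["contact_force"])
E
```

```text
top 442.06639382161586 289.5211634176018 209.9996813879419 [-0.08566218  0.          0.          0.          0.        ] [[ 0.01012276 -0.98686193  0.16124843  0.41303338]
 [-0.99978867 -0.01287412 -0.01602716 -0.06243014]
 [ 0.01789252 -0.16105212 -0.9867837   1.13886872]
 [ 0.          0.          0.          1.        ]]
side 497.9580038703603 284.1475356986772 208.91516327590165 [-0.0452204  0.         0.         0.         0.       ] [[-7.83816956e-01 -3.25439106e-01  5.28885969e-01 -5.34072229e-04]
 [-6.20589755e-01  4.41150581e-01 -6.48270407e-01  6.36956331e-01]
 [-2.23458112e-02 -8.36346551e-01 -5.47745481e-01  6.73887486e-01]
 [ 0.00000000e+00  0.00000000e+00  0.00000000e+00  1.00000000e+00]]
[ 0.17598534 -0.59911503  0.23137629] [ 9.89802390e-01  1.42444888e-01 -1.73815534e-04 -8.07782634e-04] 0.1 [ 0.12515947 -0.61711495  0.04207854]
```

View pics/top0.png

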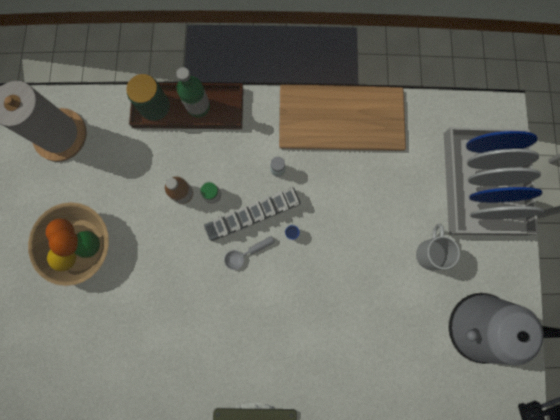

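View pics/side0.png

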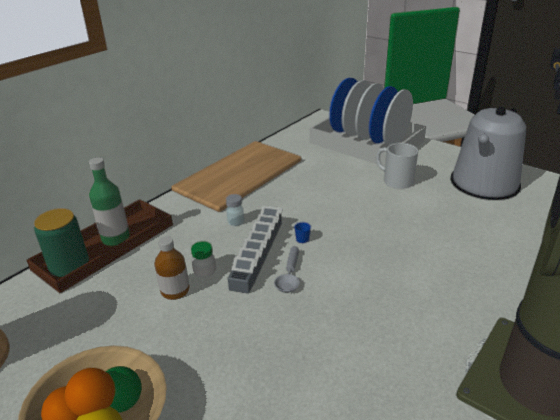

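The top view shows the organiser from its tab at about (212,231) to its far end at (297,197). The jar is at (210,190), the syrup at (177,187), the shaker at (278,166), the cup at (292,232) and the spoon at (250,250). I'll enlarge both views.

```bash
python3 - <<'E'
import cv2,pickle,numpy as np
d=pickle.load(open("d.pkl","rb"))
a=cv2.resize(d["top"]["pixels"][180:245,195:310],None,fx=6,fy=6,interpolation=cv2.INTER_CUBIC)
cv2.imwrite("pics/topc.png",cv2.convertScaleAbs(a[:,:,::-1],alpha=1.3))
b=cv2.resize(d["side"]["pixels"][195:300,215:300],None,fx=5.5,fy=5.5,interpolation=cv2.INTER_CUBIC)
cv2.imwrite("pics/sidec.png",cv2.convertScaleAbs(b[:,:,::-1],alpha=1.3))
E
```

```text
(no output)
```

View pics/topc.png

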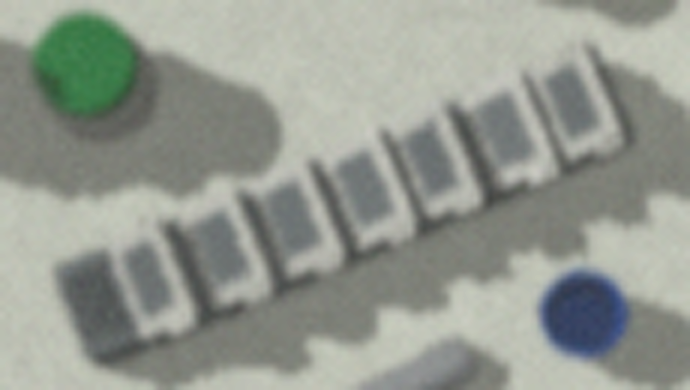

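View pics/sidec.png

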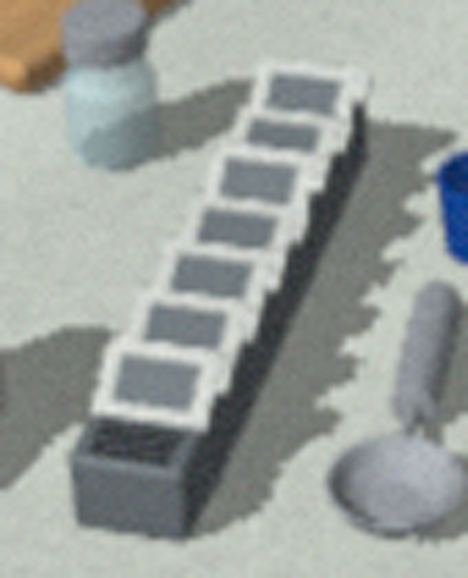

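The top crop shows the tab's outer top edge running (58,265)–(97,355), and the lid 7 end edge at about (590,45)–(630,143). The side crop shows the tab's top corners at (73,462) and (187,462), with foot corners at (75,525) and (188,535). Next I'll cast rays through these points.

```bash
cat > h.py <<'E'
import cv2,pickle,numpy as np
d=pickle.load(open("d.pkl","rb"))
def ray(s,u,v,z):
    K=np.array([[s["fx"],0,s["cx"]],[0,s["fy"],s["cy"]],[0,0,1.]])
    p=cv2.undistortPoints(np.array([[[u,v]]],float),K,np.array(s["dist_coeffs"],float))[0,0]
    T=s["cam_to_world"];w=T[:3,:3]@[p[0],p[1],1];o=T[:3,3]
    return o+w*(z-o[2])/w[2]
def proj(s,P):
    K=np.array([[s["fx"],0,s["cx"]],[0,s["fy"],s["cy"]],[0,0,1.]])
    W=np.linalg.inv(s["cam_to_world"])
    return cv2.projectPoints(np.array(P,float).reshape(-1,3),cv2.Rodrigues(W[:3,:3])[0],W[:3,3],K,np.array(s["dist_coeffs"],float))[0][:,0]
top=lambda u,v,z:ray(d["top"],(u+.5)/6-.5+195,(v+.5)/6-.5+180,z)
side=lambda u,v,z:ray(d["side"],(u+.5)/5.5-.5+215,(v+.5)/5.5-.5+195,z)
E
python3 - <<'E'
from h import *
np.set_printoptions(precision=4,suppress=True)
for n,f,u,v,z in [("tab+x",top,58,265,.034),("tab-x",top,97,355,.034),("L1h+x",top,112,255,.034),("L1h-x",top,148,338,.034),("end+x",top,590,45,.034),("end-x",top,632,143,.034),
 ("L7h+x",top,528,88,.034),("L7h-x",top,562,165,.034),
 ("s tab+x",side,73,462,.034),("s tab-x",side,187,462,.034),("s foot+x",side,77,526,0),("s foot-x",side,188,535,0),("s hinge+x",side,92,418,.034),("s hinge-x",side,206,428,.034),("s farfoot",side,362,165,0),
 ("jar",top,85,62,.062),("cup",top,584,312,.036),("spoon end",top,460,350,.01)]:
    print(n,f(u,v,z)[:3])
from scipy.spatial.transform import Rotation as R
from plant import r
print(r.tip_reach,R.from_quat(r.get_state()["eef_rot"]).as_matrix())
E
```

```text
tab+x [0.5557 0.1341 0.034 ]
tab-x [0.518  0.1163 0.034 ]
L1h+x [0.5602 0.1116 0.034 ]
L1h-x [0.5254 0.0952 0.034 ]
end+x [ 0.653  -0.0885  0.034 ]
end-x [ 0.6109 -0.1066  0.034 ]
L7h+x [ 0.634  -0.0623  0.034 ]
L7h-x [ 0.601  -0.0771  0.034 ]
s tab+x [0.552  0.1383 0.034 ]
s tab-x [0.5198 0.114  0.034 ]
s foot+x [0.556  0.1363 0.    ]
s foot-x [0.5207 0.1156 0.    ]
s hinge+x [0.5632 0.1168 0.034 ]
s hinge-x [0.5266 0.0962 0.034 ]
s farfoot [ 0.6154 -0.1025  0.    ]
jar [0.637  0.1214 0.062 ]
cup [ 0.5385 -0.0869  0.036 ]
spoon end [ 0.5245 -0.0347  0.01  ]
0.017 [[ 0.9594  0.282  -0.0006]
 [ 0.282  -0.9594  0.0015]
 [-0.0001 -0.0016 -1.    ]]
```

```bash
python3 - <<'E'
from h import *
np.set_printoptions(precision=3,suppress=True)
t=d["top"];s=d["side"]
for n,c,u,v,z in [("kettle foot L",t,449,330,0),("kettle foot",t,482,328,0),("kettle foot top",t,482,293,0),("kettle lid",t,522,337,.25),("k side lid",s,500,112,.22),("k side foot",s,487,185,0),("mug",t,438,250,.095),("syrup cap",t,171,183,.125),("shaker",t,278,162,.068)]:
    print(n,ray(c,u,v,z))
E
```

```text
kettle foot L [ 0.293 -0.492  0.   ]
kettle foot [ 0.297 -0.581  0.   ]
kettle foot top [ 0.387 -0.584  0.   ]
kettle lid [ 0.303 -0.551  0.25 ]
k side lid [ 0.288 -0.526  0.22 ]
k side foot [ 0.29  -0.569  0.   ]
mug [ 0.491 -0.436  0.095]
syrup cap [0.639 0.2   0.125]
shaker [ 0.709 -0.05   0.068]
```

step_arm(steps=[[0,0,-5,0,0,0,1],[0,0,-3,0,0,0,1]], force=10)

```text
clock: 0.35
tool_pos: [0.1764, -0.5999, 0.3136]
eef_rot: [0.99, 0.142, 0.0, 0.0]
contact_force: [0.1, -0.7, -0.6]
opening: 0.796
finger_force: 0.0
```

step_arm(steps=[[2.1,-5.1,0,0,0,0,1],[2.1,-5.1,0,0,0,0,1],[2.1,-5.1,0,0,0,0,1],[2.1,-5.1,0,0,0,0,1],[4.3,-2.7,0,0,0,0,1],[4.3,-2.7,0,0,0,0,1],[4.3,-2.7,0,0,0,0,1],[4.3,-2.7,0,0,0,0,1]])

```text
clock: 1.35
tool_pos: [0.3346, -0.2268, 0.3121]
eef_rot: [0.99, 0.142, -0.0, 0.0]
contact_force: [1.6, -0.1, 0.6]
opening: 0.009
finger_force: 0.0
```

step_arm(steps=[[4.2,-3.8,0,0,0,0,1],[4.2,-3.8,0,0,0,0,1],[4.2,-3.8,0,0,0,0,1],[4.2,-3.8,0,0,0,0,1],[4.2,-3.8,0,0,0,0,1],[4.2,-3.8,0,0,0,0,1],[4.2,-3.8,0,0,0,0,1],[0,0,0,0,0,-7.1,1]])

```text
clock: 2.35
tool_pos: [0.5418, 0.1158, 0.3116]
eef_rot: [0.978, 0.209, 0.001, -0.002]
contact_force: [-1.4, -0.4, -0.3]
opening: 0.003
finger_force: 0.0
```

step_arm(steps=[[0,0,5,0,0,0,1],[0,0,5,0,0,0,1],[0,0,5,0,0,0,1],[0,0,3,0,0,0,1],[0,0,0,-8,0,0,1],[0,0,0,-8,0,0,1],[0,0,0,0,0,0,1]])

```text
clock: 3.22
tool_pos: [0.5393, 0.1161, 0.1311]
eef_rot: [0.969, 0.207, 0.028, 0.135]
contact_force: [0.9, -0.2, 0.2]
opening: 0.002
finger_force: 0.0
```

```bash
python3 - <<'E'
from h import *
from plant import r
from scipy.spatial.transform import Rotation as R
s=r.get_state();M=R.from_quat(s["eef_rot"]).as_matrix()
print(s["tool_pos"],M,s["contact_force"],s["q"])
a=[]
for n,(y0,y1,x0,x1) in dict(top=(130,260,160,320),side=(130,310,150,330)).items():
    c=r.snapshot(n);d[n+"1"]=c
    a.append(cv2.resize(c["pixels"][y0:y1,x0:x1],(400,int(400*(y1-y0)/(x1-x0))),interpolation=cv2.INTER_CUBIC))
h=max(i.shape[0] for i in a)
a=[cv2.copyMakeBorder(i,0,h-i.shape[0],0,0,0) for i in a]
cv2.imwrite("pics/c1.png",cv2.convertScaleAbs(np.hstack(a)[:,:,::-1],alpha=1.3))
E
```

```text
[0.53929791 0.11607424 0.13111847] [[ 0.91272468  0.3932471   0.11086194]
 [ 0.40857347 -0.87770226 -0.25041258]
 [-0.00117025  0.27385299 -0.96177085]] [ 0.92581636 -0.15351376  0.17181591] [-0.46845486  0.74997693  0.00912736  1.92760803  0.54417125  0.54319328
 -2.09117738]
```

View pics/c1.png

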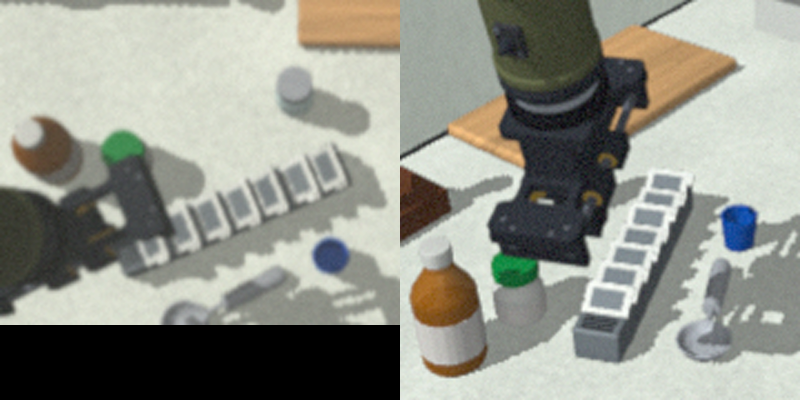

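The combined view shows the closed gripper above lids 1–2, with a wide black bar lying across the row. I'll project the TCP and tip to make sense of it.

```bash
python3 - <<'E'
from h import *
from plant import r
from scipy.spatial.transform import Rotation as R
s=r.get_state();M=R.from_quat(s["eef_rot"]).as_matrix();p=s["tool_pos"]
P=[p,p+M@[0,0,.017],p+M@[0,.0175,.017],p+M@[0,-.0175,.017],p+M@[0,.0935,-.047],p+M@[0,-.0935,-.047],p+M@[.0375,0,-.047],p+M@[-.0375,0,-.047]]
lab=["T","tip","","","Y","-Y","X","-X"]
o=[]
for n,(y0,x0,w,h) in dict(top=(140,150,150,150),side=(110,160,150,150)).items():
    c=r.snapshot(n);k=400/150
    im=cv2.resize(c["pixels"][y0:y0+h,x0:x0+w],(800,800) if 0 else (400,400),interpolation=cv2.INTER_CUBIC)[:,:,::-1]
    im=cv2.convertScaleAbs(im,alpha=2.)
    for q,l in zip(proj(c,P),lab):
        a=tuple(int(t) for t in ((q[0]-x0)*k,(q[1]-y0)*k));cv2.circle(im,a,3,(0,0,255),-1);cv2.putText(im,l,a,0,.5,(255,0,255),1)
    o.append(im)
cv2.imwrite("pics/c2.png",np.hstack(o))
w=r.snapshot("wrist");cv2.imwrite("pics/w.png",w["pixels"][:,:,::-1])
E
```

```text
(no output)
```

View pics/c2.png

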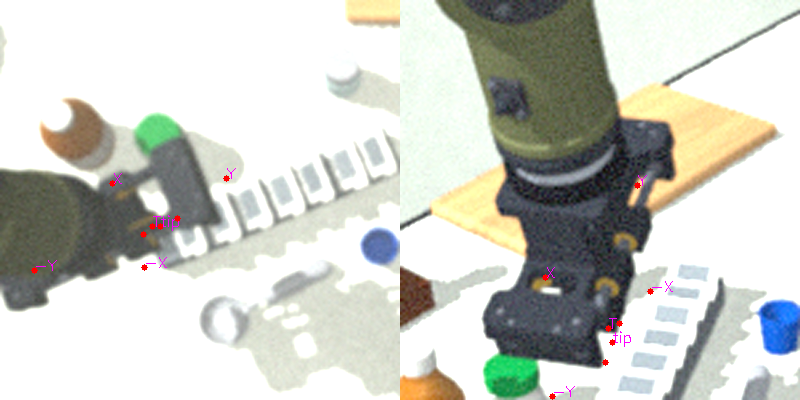

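View pics/w.png

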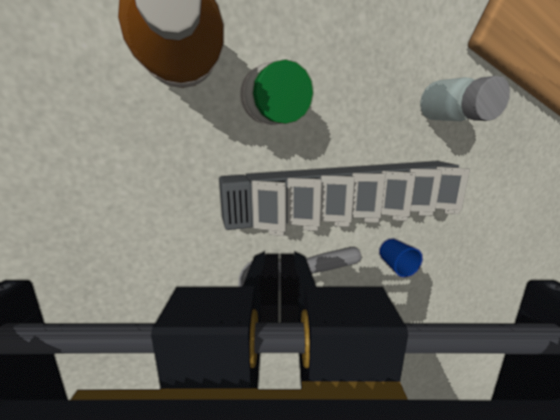

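The wrist view is clear. The tab's outer corners are at (221,178) and (230,228), and the row runs right to about (462,165)–(458,210). The black bar is the end plate of the gripper body, as expected. Next I'll cross-check the pose from this view.

```bash
python3 - <<'E'
from h import *
from plant import r
np.set_printoptions(precision=4,suppress=True)
w=r.snapshot("wrist")
for u,v,z in [(221,178,.034),(230,228,.034),(248,176,.034),(253,228,.034),(441,162,.034)]: print(ray(w,u,v,z))
p=r.get_state()["tool_pos"];f=np.array([.399,-.917]);g=np.array([.917,.399]);e=np.array([.541,.115])
print((p[:2]-e)@f,(p[:2]-e)@g,p[2])
E
```

```text
[0.5603 0.1382 0.034 ]
[0.5206 0.1157 0.034 ]
[0.5695 0.1175 0.034 ]
[0.5265 0.0959 0.034 ]
[ 0.6499 -0.0644  0.034 ]
0.00701458208129227 -0.0025013996626031335 0.13231873268205457
```

step_arm(steps=[[0.15,-0.66,2.3,0,0,0,1],[0.15,-0.66,2.3,0,0,0,1],[0,-0.44,1.5,0,0,0,1],[0,-0.11,0.4,0,0,0,1],[0,0,0,0,0,0,1]])

```text
clock: 4.15
tool_pos: [0.5439, 0.1108, 0.0647]
eef_rot: [0.97, 0.201, 0.028, 0.136]
contact_force: [-0.5, -0.2, 0.8]
opening: 0.005
finger_force: 0.0
```

step_arm(steps=[[0,-0.055,0.19,0,0,0,1],[0,0,0,0,0,0,1]])

```text
clock: 4.4
tool_pos: [0.5439, 0.1113, 0.0629]
eef_rot: [0.97, 0.201, 0.029, 0.136]
contact_force: [0.5, 0.4, 0.1]
opening: 0.004
finger_force: 0.0
```

step_arm(steps=[[0,-0.055,0.19,0,0,0,1],[0,0,0,0,0,0,1]])

```text
clock: 4.65
tool_pos: [0.5437, 0.1113, 0.0605]
eef_rot: [0.97, 0.202, 0.028, 0.136]
contact_force: [-0.9, -0.4, 0.2]
opening: 0.001
finger_force: 0.0
```

step_arm(steps=[[0,-0.055,0.19,0,0,0,1],[0,0,0,0,0,0,1]])

```text
clock: 4.9
tool_pos: [0.5436, 0.1112, 0.0584]
eef_rot: [0.97, 0.202, 0.028, 0.136]
contact_force: [0.4, 0.1, 0.5]
opening: 0.008
finger_force: 0.0
```

step_arm(steps=[[0,-0.03,0.1,0,0,0,1],[0,0,0,0,0,0,1]])

```text
clock: 5.15
tool_pos: [0.5436, 0.1112, 0.0574]
eef_rot: [0.97, 0.201, 0.028, 0.136]
contact_force: [-0.2, 0.2, -0.6]
opening: 0.006
finger_force: 0.0
```

step_arm(steps=[[0,-0.03,0.1,0,0,0,1],[0,0,0,0,0,0,1]])

```text
clock: 5.4
tool_pos: [0.5436, 0.1112, 0.0564]
eef_rot: [0.97, 0.201, 0.028, 0.136]
contact_force: [-0.5, 0.1, -0.6]
opening: 0.007
finger_force: 0.0
```

step_arm(steps=[[0,-0.03,0.1,0,0,0,1],[0,0,0,0,0,0,1]])

```text
clock: 5.65
tool_pos: [0.5436, 0.1113, 0.0553]
eef_rot: [0.97, 0.201, 0.028, 0.136]
contact_force: [-0.2, -0.6, 0.0]
opening: 0.008
finger_force: 0.0
```

step_arm(steps=[[0,-0.015,0.05,0,0,0,1],[0,0,0,0,0,0,1]])

```text
clock: 5.9
tool_pos: [0.5436, 0.1113, 0.0549]
eef_rot: [0.97, 0.201, 0.028, 0.136]
contact_force: [-0.9, -0.2, -0.7]
opening: 0.003
finger_force: 0.0
```

step_arm(steps=[[0,-0.015,0.05,0,0,0,1],[0,0,0,0,0,0,1]])

```text
clock: 6.15
tool_pos: [0.5436, 0.1113, 0.0543]
eef_rot: [0.97, 0.201, 0.028, 0.136]
contact_force: [0.5, 0.2, -0.0]
opening: 0.004
finger_force: 0.0
```

step_arm(steps=[[0,-0.015,0.05,0,0,0,1],[0,0,0,0,0,0,1]])

```text
clock: 6.4
tool_pos: [0.5436, 0.1112, 0.0538]
eef_rot: [0.97, 0.201, 0.028, 0.136]
contact_force: [-0.6, 0.2, -0.3]
opening: 0.009
finger_force: 0.0
```

step_arm(steps=[[0,-0.015,0.05,0,0,0,1],[0,0,0,0,0,0,1]])

```text
clock: 6.65
tool_pos: [0.5436, 0.1112, 0.0533]
eef_rot: [0.97, 0.201, 0.028, 0.136]
contact_force: [0.9, -0.5, 0.3]
opening: 0.005
finger_force: 0.0
```

step_arm(steps=[[0,-0.015,0.05,0,0,0,1],[0,0,0,0,0,0,1]])

```text
clock: 6.9
tool_pos: [0.5436, 0.1113, 0.0528]
eef_rot: [0.97, 0.202, 0.028, 0.136]
contact_force: [-0.4, -0.2, 0.6]
opening: 0.001
finger_force: 0.0
```

step_arm(steps=[[0,-0.015,0.05,0,0,0,1],[0,0,0,0,0,0,1]])

```text
clock: 7.15
tool_pos: [0.5436, 0.1113, 0.0522]
eef_rot: [0.97, 0.201, 0.028, 0.136]
contact_force: [-0.3, -0.9, -0.3]
opening: 0.005
finger_force: 0.0
```

step_arm(steps=[[0,-0.015,0.05,0,0,0,1],[0,0,0,0,0,0,1]])

```text
clock: 7.4
tool_pos: [0.5436, 0.1113, 0.0517]
eef_rot: [0.97, 0.201, 0.028, 0.136]
contact_force: [0.8, -0.0, 0.7]
opening: 0.007
finger_force: 0.0
```

step_arm(steps=[[0,-0.015,0.05,0,0,0,1],[0,0,0,0,0,0,1]])

```text
clock: 7.65
tool_pos: [0.5436, 0.1113, 0.0512]
eef_rot: [0.97, 0.201, 0.028, 0.136]
contact_force: [-0.1, 0.0, -0.0]
opening: 0.005
finger_force: 0.0
```

step_arm(steps=[[0,-0.015,0.05,0,0,0,1],[0,0,0,0,0,0,1]])

```text
clock: 7.9
tool_pos: [0.5436, 0.1113, 0.0507]
eef_rot: [0.97, 0.201, 0.028, 0.136]
contact_force: [-0.6, -0.1, 0.5]
opening: 0.003
finger_force: 0.0
```

step_arm(steps=[[0,-0.015,0.05,0,0,0,1],[0,0,0,0,0,0,1]])

```text
clock: 8.15
tool_pos: [0.5436, 0.1113, 0.0501]
eef_rot: [0.97, 0.201, 0.028, 0.136]
contact_force: [-0.1, -0.2, -0.1]
opening: -0.002
finger_force: 0.0
```

```bash
python3 - <<'E'
from h import *
from plant import r
from scipy.spatial.transform import Rotation as R
s=r.get_state();M=R.from_quat(s["eef_rot"]).as_matrix();p=s["tool_pos"];print(p)
P=[p,p+M@[0,0,.017],p+M@[0,.0175,.017],p+M@[0,-.0175,.017]]
o=[]
for n,(y0,x0,h,w) in dict(wrist=(150,160,200,200),side=(180,200,120,120)).items():
    c=r.snapshot(n);k=400/w
    im=cv2.convertScaleAbs(cv2.resize(c["pixels"][y0:y0+h,x0:x0+w],(400,400),interpolation=cv2.INTER_CUBIC)[:,:,::-1],alpha=1.8)
    for q in proj(c,P): cv2.circle(im,(int((q[0]-x0)*k),int((q[1]-y0)*k)),2,(0,0,255),-1)
    o.append(im)
cv2.imwrite("pics/c3.png",np.hstack(o))
E
```

```text
[0.54363232 0.11127654 0.05013229]
```

View pics/c3.png

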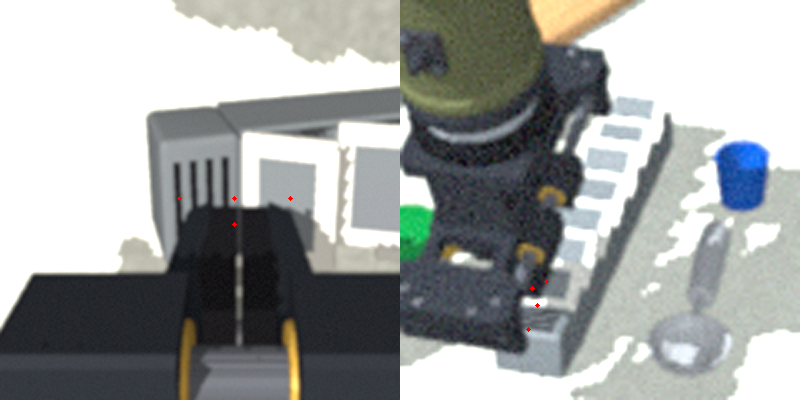

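The wrist crop shows the chamfered tip at (235,205), over the tab's inner half and the lid 1 hinge. The side crop agrees, and the tip has not pressed on anything yet, so I'll keep descending gently.

step_arm(steps=[[0,-0.015,0.05,0,0,0,1],[0,0,0,0,0,0,1]])

```text
clock: 8.5
tool_pos: [0.5436, 0.1113, 0.0496]
eef_rot: [0.97, 0.201, 0.028, 0.136]
contact_force: [0.5, -0.2, -0.2]
opening: 0.003
finger_force: 0.0
```

step_arm(steps=[[0,-0.015,0.05,0,0,0,1],[0,0,0,0,0,0,1]])

```text
clock: 8.75
tool_pos: [0.5436, 0.1113, 0.0491]
eef_rot: [0.97, 0.201, 0.028, 0.136]
contact_force: [0.0, 0.4, -0.4]
opening: 0.006
finger_force: 0.0
```

step_arm(steps=[[0,-0.015,0.05,0,0,0,1],[0,0,0,0,0,0,1]])

```text
clock: 9.0
tool_pos: [0.5436, 0.1113, 0.0486]
eef_rot: [0.97, 0.201, 0.028, 0.136]
contact_force: [-0.2, 0.6, 0.4]
opening: 0.011
finger_force: 0.0
```

step_arm(steps=[[0,-0.015,0.05,0,0,0,1],[0,0,0,0,0,0,1]])

```text
clock: 9.25
tool_pos: [0.5436, 0.1113, 0.0481]
eef_rot: [0.97, 0.201, 0.028, 0.136]
contact_force: [-0.2, -0.4, -0.3]
opening: 0.006
finger_force: 0.0
```

step_arm(steps=[[0,-0.015,0.05,0,0,0,1],[0,0,0,0,0,0,1]])

```text
clock: 9.5
tool_pos: [0.5436, 0.1113, 0.0476]
eef_rot: [0.97, 0.201, 0.028, 0.136]
contact_force: [-0.5, 0.8, -0.3]
opening: 0.003
finger_force: 0.0
```

step_arm(steps=[[0,-0.015,0.05,0,0,0,1],[0,0,0,0,0,0,1]])

```text
clock: 9.75
tool_pos: [0.5436, 0.1113, 0.047]
eef_rot: [0.97, 0.201, 0.028, 0.136]
contact_force: [0.3, 0.4, -0.2]
opening: 0.003
finger_force: 0.0
```

step_arm(steps=[[0,-0.015,0.05,0,0,0,1],[0,0,0,0,0,0,1]])

```text
clock: 10.0
tool_pos: [0.5436, 0.1113, 0.0465]
eef_rot: [0.97, 0.201, 0.028, 0.136]
contact_force: [0.3, 0.6, -0.3]
opening: 0.005
finger_force: 0.0
```

step_arm(steps=[[0,-0.015,0.05,0,0,0,1],[0,0,0,0,0,0,1]])

```text
clock: 10.25
tool_pos: [0.5436, 0.1113, 0.046]
eef_rot: [0.97, 0.201, 0.028, 0.136]
contact_force: [-0.4, -0.3, 0.4]
opening: 0.004
finger_force: 0.0
```

```bash
python3 - <<'E'
from h import *
from plant import r
from scipy.spatial.transform import Rotation as R
f=[];m=[]
for i in range(4):
    c=r.snapshot("wrist");s=r.get_state();f.append(s["contact_force"]);m.append(s["moment"])
print(np.mean(f,0),np.mean(m,0))
c2=r.snapshot("top")
im=[cv2.resize(c["pixels"][100:350,140:390],(400,400),interpolation=cv2.INTER_CUBIC),cv2.resize(c2["pixels"][180:250,195:265],(400,400),interpolation=cv2.INTER_CUBIC)]
cv2.imwrite("pics/c4.png",cv2.convertScaleAbs(np.hstack(im)[:,:,::-1],alpha=1.4))
E
```

```text
[ 0.25612311 -0.2205997   0.05130138] [0.20513481 0.0964921  0.01167542]
```

View pics/c4.png

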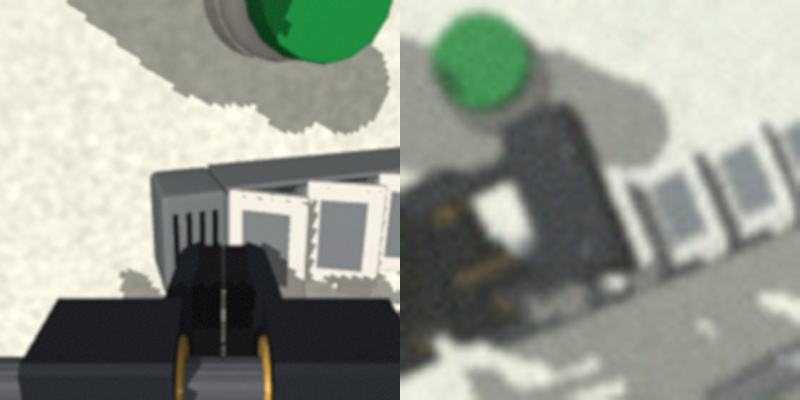

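The wrist crop shows the tip edge at about (225,245), which is full-image pixel (281,253), over the tab next to the lid 1 hinge. From that I'll work out how far the visible tip really reaches.

```bash
python3 - <<'E'
from h import *
from plant import r
from scipy.spatial.transform import Rotation as R
np.set_printoptions(precision=4,suppress=True)
s=r.get_state();M=R.from_quat(s["eef_rot"]).as_matrix();p=s["tool_pos"]
c=r.snapshot("wrist")
T=c["cam_to_world"];print("cam in tool",M.T@(T[:3,3]-p),(M.T@T[:3,:3]))
g=cv2.cvtColor(c["pixels"],cv2.COLOR_RGB2GRAY)
print("col 274",[(v,g[v,270]) for v in range(236,272,2)])
for x in(-.009,0,.009):
  for z in(.010,.014,.017): print(x,z,proj(c,[p+M@[x,0,z],p+M@[x,-.0175,z],p+M@[x,.0175,z]]).round(1).tolist())
print("tip z",(p+M@[0,0,.017])[2],"-9:",(p+M@[0,-.009,.017])[2])
for v in (215,):
  for u in(236,279): print(ray(c,u,v,.034))
E
```

```text
cam in tool [ 0.0846  0.0011 -0.152 ] [[-0.0005 -0.9463 -0.3233]
 [ 1.     -0.0005 -0.0003]
 [ 0.0002 -0.3233  0.9463]]
col 274 [(236, np.uint8(90)), (238, np.uint8(89)), (240, np.uint8(89)), (242, np.uint8(88)), (244, np.uint8(89)), (246, np.uint8(89)), (248, np.uint8(89)), (250, np.uint8(90)), (252, np.uint8(75)), (254, np.uint8(26)), (256, np.uint8(16)), (258, np.uint8(18)), (260, np.uint8(16)), (262, np.uint8(16)), (264, np.uint8(15)), (266, np.uint8(17)), (268, np.uint8(16)), (270, np.uint8(18))]
-0.009 0.01 [[277.4, 267.3], [249.1, 267.4], [305.7, 267.3]]
-0.009 0.014 [[277.4, 264.1], [249.7, 264.1], [305.2, 264.1]]
-0.009 0.017 [[277.5, 261.8], [250.2, 261.8], [304.8, 261.8]]
0 0.01 [[277.4, 254.3], [248.6, 254.3], [306.1, 254.3]]
0 0.014 [[277.4, 251.3], [249.3, 251.3], [305.6, 251.3]]
0 0.017 [[277.4, 249.1], [249.7, 249.1], [305.2, 249.1]]
0.009 0.01 [[277.3, 240.8], [248.1, 240.8], [306.5, 240.8]]
0.009 0.014 [[277.4, 238.0], [248.8, 238.1], [306.0, 238.0]]
0.009 0.017 [[277.4, 236.0], [249.3, 236.0], [305.6, 236.0]]
tip z 0.029676251282675984 -9: 0.02719455963060858
[0.5601 0.1412 0.034 ]
[0.5679 0.117  0.034 ]
```

step_arm(steps=[[0,-0.03,0.1,0,0,0,1],[0,0,0,0,0,0,1]])

```text
clock: 10.8
tool_pos: [0.5436, 0.1114, 0.0449]
eef_rot: [0.97, 0.201, 0.028, 0.136]
contact_force: [0.3, -0.8, 0.1]
opening: 0.004
finger_force: 0.0
```

step_arm(steps=[[0,-0.015,0.05,0,0,0,1],[0,0,0,0,0,0,1]])

```text
clock: 11.05
tool_pos: [0.5436, 0.1113, 0.0444]
eef_rot: [0.97, 0.201, 0.028, 0.136]
contact_force: [1.0, 0.5, 0.9]
opening: 0.004
finger_force: 0.0
```

step_arm(steps=[[0,-0.015,0.05,0,0,0,1],[0,0,0,0,0,0,1]])

```text
clock: 11.3
tool_pos: [0.5436, 0.1114, 0.0439]
eef_rot: [0.97, 0.201, 0.028, 0.136]
contact_force: [-0.9, 0.2, 0.2]
opening: 0.009
finger_force: 0.0
```

step_arm(steps=[[0,-0.03,0.1,0,0,0,1],[0,-0.03,0.1,0,0,0,1]])

```text
clock: 11.55
tool_pos: [0.5436, 0.1114, 0.0418]
eef_rot: [0.97, 0.201, 0.028, 0.136]
contact_force: [1.4, -0.8, 0.2]
opening: 0.005
finger_force: 0.0
```

step_arm(steps=[[0,-0.03,0.1,0,0,0,1]])

```text
clock: 11.68
tool_pos: [0.5436, 0.1114, 0.0407]
eef_rot: [0.97, 0.201, 0.028, 0.136]
contact_force: [0.3, 0.8, -0.4]
opening: 0.005
finger_force: 0.0
```

step_arm(steps=[[0,-0.03,0.1,0,0,0,1]])

```text
clock: 11.8
tool_pos: [0.5436, 0.1114, 0.0397]
eef_rot: [0.97, 0.201, 0.028, 0.136]
contact_force: [-0.6, 0.2, 0.1]
opening: 0.005
finger_force: 0.0
```

step_arm(steps=[[0,-0.03,0.1,0,0,0,1]])

```text
clock: 11.92
tool_pos: [0.5436, 0.1114, 0.0386]
eef_rot: [0.97, 0.201, 0.028, 0.136]
contact_force: [-0.6, 0.9, 0.3]
opening: 0.007
finger_force: 0.0
```

```bash
python3 - <<'E'
from h import *
from plant import r
c=r.snapshot("wrist");s=r.get_state();print(s["tool_pos"],s["contact_force"])
g=cv2.cvtColor(c["pixels"],cv2.COLOR_RGB2GRAY)
a=d["wa"]=c
print([int(g[v,274]) for v in range(236,270,2)])
cv2.imwrite("pics/w2.png",c["pixels"][:,:,::-1])
# lid/tab boundary rows: bright lid mask columns at fixed rows
for v in(220,230,240): print(v,[int(x) for x in g[v,225:330:4]])
E
```

```text
[0.54352256 0.11143027 0.03851784] [-0.68508061  0.11945846  0.37901421]
[87, 86, 86, 86, 86, 87, 86, 87, 73, 28, 16, 18, 17, 18, 18, 17, 17]
220 [168, 172, 179, 68, 74, 67, 66, 66, 66, 66, 65, 65, 66, 65, 55, 69, 74, 79, 83, 86, 85, 85, 82, 73, 65, 55, 55]
230 [172, 177, 180, 78, 69, 96, 91, 92, 91, 91, 90, 90, 88, 89, 87, 89, 174, 174, 173, 174, 171, 173, 173, 173, 173, 154, 174]
240 [177, 177, 171, 95, 67, 93, 83, 47, 88, 27, 89, 19, 89, 25, 87, 88, 174, 173, 95, 96, 96, 96, 96, 96, 101, 111, 173]
```

step_arm(steps=[[0,-0.03,0.1,0,0,0,1],[0,-0.03,0.1,0,0,0,1]])

```text
clock: 12.22
tool_pos: [0.5436, 0.1115, 0.0366]
eef_rot: [0.97, 0.201, 0.028, 0.136]
contact_force: [-0.8, -0.3, 0.5]
opening: 0.01
finger_force: 0.0
```

step_arm(steps=[[0,-0.03,0.1,0,0,0,1]])

```text
clock: 12.35
tool_pos: [0.5436, 0.1114, 0.0355]
eef_rot: [0.97, 0.201, 0.028, 0.136]
contact_force: [-0.2, 0.0, -0.3]
opening: 0.0
finger_force: 0.0
```

step_arm(steps=[[0,-0.03,0.1,0,0,0,1]])

```text
clock: 12.48
tool_pos: [0.5436, 0.1115, 0.0345]
eef_rot: [0.97, 0.201, 0.028, 0.136]
contact_force: [0.5, -0.5, -0.8]
opening: 0.002
finger_force: 0.0
```

step_arm(steps=[[0,-0.015,0.05,0,0,0,1]])

```text
clock: 12.6
tool_pos: [0.5436, 0.1115, 0.0339]
eef_rot: [0.97, 0.201, 0.028, 0.136]
contact_force: [0.5, -0.1, 0.1]
opening: 0.004
finger_force: 0.0
```

step_arm(steps=[[0,-0.015,0.05,0,0,0,1]])

```text
clock: 12.72
tool_pos: [0.5436, 0.1115, 0.0334]
eef_rot: [0.97, 0.201, 0.028, 0.136]
contact_force: [-0.3, -0.2, 0.4]
opening: 0.003
finger_force: 0.0
```

step_arm(steps=[[0,-0.015,0.05,0,0,0,1]])

```text
clock: 12.85
tool_pos: [0.5436, 0.1115, 0.0329]
eef_rot: [0.97, 0.201, 0.028, 0.136]
contact_force: [-0.9, 0.3, 0.5]
opening: 0.004
finger_force: 0.0
```

```bash
python3 - <<'E'
from h import *
from plant import r
np.set_printoptions(precision=4,suppress=True)
c=r.snapshot("wrist");s=r.get_state();print(s["tool_pos"],c["fx"],c["dist_coeffs"],c["cam_to_world"][:3,3])
g=cv2.cvtColor(c["pixels"],cv2.COLOR_RGB2GRAY)
for v in range(222,256,6): print(v,[int(x) for x in g[v,230:300:2]])
for z in(.02,.034,.045): print(z,[np.linalg.norm(ray(c,243,236,z)-ray(c,288,236,z))])
cv2.imwrite("pics/w3.png",cv2.resize(cv2.convertScaleAbs(np.hstack([c["pixels"][150:300,180:380],cv2.resize(r.snapshot("side")["pixels"][190:290,205:305],(200,150))])[:,:,::-1],alpha=1.4),(800,300),interpolation=cv2.INTER_CUBIC))
E
```

```text
[0.5435 0.1115 0.0329] 296.6625506248363 [0.0061 0.     0.     0.     0.    ] [0.605  0.1827 0.1794]
222 [173, 176, 178, 148, 72, 74, 75, 69, 67, 66, 67, 67, 66, 66, 66, 66, 65, 64, 65, 66, 66, 66, 65, 66, 64, 64, 56, 58, 66, 64, 64, 65, 66, 67, 69]
228 [169, 171, 172, 149, 77, 66, 73, 76, 73, 69, 67, 67, 68, 68, 68, 69, 71, 71, 73, 74, 77, 79, 80, 83, 85, 86, 89, 89, 76, 68, 130, 174, 170, 167, 160]
234 [177, 179, 180, 174, 95, 66, 68, 77, 94, 96, 92, 91, 91, 92, 92, 92, 91, 92, 90, 90, 90, 90, 90, 89, 88, 88, 88, 88, 82, 85, 137, 173, 174, 174, 174]
240 [172, 171, 173, 168, 102, 66, 68, 75, 91, 92, 91, 90, 91, 91, 91, 91, 90, 87, 90, 89, 82, 72, 85, 88, 76, 47, 69, 89, 81, 84, 138, 174, 174, 174, 160]
246 [174, 172, 172, 171, 117, 65, 67, 73, 89, 93, 91, 71, 20, 67, 92, 87, 40, 38, 85, 88, 59, 22, 70, 89, 71, 22, 62, 89, 81, 87, 140, 174, 174, 174, 152]
252 [175, 171, 167, 171, 140, 66, 66, 71, 88, 93, 92, 73, 22, 62, 83, 65, 30, 36, 71, 54, 35, 21, 61, 75, 63, 21, 52, 74, 68, 76, 121, 142, 88, 67, 62]
0.02 [np.float64(0.027962404411021637)]
0.034 [np.float64(0.02550650152130333)]
0.045 [np.float64(0.0235768635365247)]
```

View pics/w3.png

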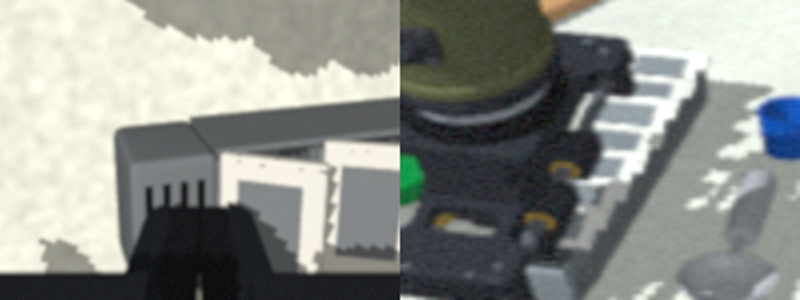

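The last picture shows the tip at full-image pixel (277,253), with its shadow right beside it on lid 1. Closed, the fingers reach about 20 mm less than the nominal figure, so contact should be only a millimetre or two away.

step_arm(steps=[[0,-0.015,0.05,0,0,0,1],[0,-0.015,0.05,0,0,0,1]])

```text
clock: 13.2
tool_pos: [0.5436, 0.1115, 0.0319]
eef_rot: [0.97, 0.201, 0.028, 0.136]
contact_force: [-0.6, -0.5, -0.7]
opening: 0.003
finger_force: 0.0
```

step_arm(steps=[[0,-0.015,0.05,0,0,0,1]])

```text
clock: 13.32
tool_pos: [0.5436, 0.1115, 0.0314]
eef_rot: [0.97, 0.201, 0.028, 0.136]
contact_force: [0.8, 0.1, 0.4]
opening: 0.001
finger_force: 0.0
```

step_arm(steps=[[0,-0.015,0.05,0,0,0,1]])

```text
clock: 13.45
tool_pos: [0.5436, 0.1115, 0.0308]
eef_rot: [0.97, 0.201, 0.028, 0.136]
contact_force: [-0.5, 0.5, 0.1]
opening: 0.004
finger_force: 0.0
```

step_arm(steps=[[0,-0.015,0.05,0,0,0,1]])

```text
clock: 13.58
tool_pos: [0.5436, 0.1115, 0.0304]
eef_rot: [0.97, 0.201, 0.028, 0.136]
contact_force: [-0.5, 0.9, 3.9]
opening: 0.004
finger_force: 2.0
```

step_arm(steps=[[0,-0.015,0.05,0,0,0,1]])

```text
clock: 13.7
tool_pos: [0.5436, 0.1115, 0.0303]
eef_rot: [0.97, 0.201, 0.028, 0.136]
contact_force: [-1.7, -0.1, 7.9]
opening: 0.004
finger_force: 4.3
```

Contact comes at a TCP height of about 0.0305 m. I'll ease off to roughly 1–2 N and start the pass.

step_arm(steps=[[0,0.019,-0.067,0,0,0,1],[0,0.385,0.11,0,0,0,1],[0,0.385,0.11,0,0,0,1]])

```text
clock: 14.08
tool_pos: [0.547, 0.1045, 0.0305]
eef_rot: [0.97, 0.202, 0.029, 0.136]
contact_force: [-1.1, 1.1, 2.3]
opening: 0.006
finger_force: 1.0
```

step_arm(steps=[[0,0.385,0.11,0,0,0,1],[0,0.385,0.11,0,0,0,1],[0,0.385,0.11,0,0,0,1],[0,0.385,0.11,0,0,0,1]])

```text
clock: 14.58
tool_pos: [0.5532, 0.089, 0.0305]
eef_rot: [0.97, 0.201, 0.028, 0.136]
contact_force: [-0.2, 0.1, 1.5]
opening: 0.003
finger_force: 0.7
```

step_arm(steps=[[0,0.481,0.137,0,0,0,1],[0,0.481,0.137,0,0,0,1],[0,0.481,0.137,0,0,0,1],[0,0.481,0.137,0,0,0,1],[0,0.481,0.137,0,0,0,1],[0,0.481,0.137,0,0,0,1]])

```text
clock: 15.32
tool_pos: [0.5652, 0.0616, 0.0306]
eef_rot: [0.97, 0.201, 0.028, 0.136]
contact_force: [-1.0, 0.1, 0.7]
opening: 0.007
finger_force: 0.3
```

```bash
python3 - <<'E'
from h import *
from plant import r
from scipy.spatial.transform import Rotation as R
np.set_printoptions(precision=4,suppress=True)
s=r.get_state();M=R.from_quat(s["eef_rot"]).as_matrix();print(s["tool_pos"],s["contact_force"],M[:,1],M[:,2])
t=r.snapshot("top")
# far end corners unchanged? compare patch around lid7 with the first picture
a=cv2.cvtColor(d["top"]["pixels"],cv2.COLOR_RGB2GRAY);b=cv2.cvtColor(t["pixels"],cv2.COLOR_RGB2GRAY)
m=cv2.matchTemplate(b[180:225,265:312],a[186:216,278:302],cv2.TM_CCOEFF_NORMED)
print(cv2.minMaxLoc(m)[1],cv2.minMaxLoc(m)[3],"expect (13,6)",m[5:8,12:15])
E
```

```text
[0.5652 0.0616 0.0306] [-1.0356  0.098   0.7005] [ 0.3829 -0.8817  0.2758] [ 0.1098 -0.253  -0.9612]
0.994702160358429 (13, 6) expect (13,6) [[0.8638 0.9172 0.7565]
 [0.8652 0.9947 0.8601]
 [0.7349 0.9013 0.8412]]
```

step_arm(steps=[[0,0.478,0.147,0,0,0,1],[0,0.481,0.138,0,0,0,1],[0,0.481,0.138,0,0,0,1],[0,0.481,0.138,0,0,0,1],[0,0.481,0.138,0,0,0,1],[0,0.481,0.138,0,0,0,1],[0,0.481,0.138,0,0,0,1],[0,0.481,0.138,0,0,0,1]])

```text
clock: 16.38
tool_pos: [0.5811, 0.0249, 0.0305]
eef_rot: [0.97, 0.201, 0.028, 0.136]
contact_force: [-0.9, 1.4, 2.3]
opening: 0.006
finger_force: 0.8
```

step_arm(steps=[[0,0.481,0.138,0,0,0,1],[0,0.481,0.138,0,0,0,1],[0,0.481,0.138,0,0,0,1],[0,0.481,0.138,0,0,0,1],[0,0.481,0.138,0,0,0,1],[0,0.481,0.138,0,0,0,1],[0,0.481,0.138,0,0,0,1],[0,0.481,0.138,0,0,0,1]])

```text
clock: 17.38
tool_pos: [0.5971, -0.0118, 0.0305]
eef_rot: [0.97, 0.201, 0.028, 0.136]
contact_force: [-0.9, 1.5, 1.6]
opening: 0.005
finger_force: 1.0
```

```bash
python3 - <<'E'
from h import *
from plant import r
t=r.snapshot("top")
a=cv2.cvtColor(d["top"]["pixels"],cv2.COLOR_RGB2GRAY);b=cv2.cvtColor(t["pixels"],cv2.COLOR_RGB2GRAY)
m=cv2.matchTemplate(b[180:225,265:312],a[186:216,278:302],cv2.TM_CCOEFF_NORMED)
print(cv2.minMaxLoc(m),m[5:8,12:15].round(3))
E
```

```text
(-0.28603026270866394, 0.3959696590900421, (14, 15), (21, 4)) [[0.228 0.266 0.233]
 [0.212 0.276 0.248]
 [0.124 0.205 0.199]]
```

step_arm(steps=[[0,0.481,0.138,0,0,0,1],[0,0.481,0.138,0,0,0,1],[0,0.481,0.138,0,0,0,1],[0,0.481,0.138,0,0,0,1],[0,0.481,0.138,0,0,0,1],[0,0.481,0.138,0,0,0,1],[0,0.481,0.138,0,0,0,1],[0,0.481,0.138,0,0,0,1]])

```text
clock: 18.42
tool_pos: [0.613, -0.0485, 0.0305]
eef_rot: [0.97, 0.201, 0.028, 0.136]
contact_force: [-0.3, 1.2, 2.3]
opening: 0.003
finger_force: 1.0
```

step_arm(steps=[[0,0.481,0.138,0,0,0,1],[0,0.481,0.138,0,0,0,1],[0,0.481,0.138,0,0,0,1],[0,0.481,0.138,0,0,0,1],[0,0.481,0.138,0,0,0,1],[0,0.481,0.138,0,0,0,1],[0,0.481,0.138,0,0,0,1],[0,0.481,0.138,0,0,0,1]])

```text
clock: 19.42
tool_pos: [0.629, -0.085, 0.0305]
eef_rot: [0.97, 0.202, 0.028, 0.136]
contact_force: [-0.9, 1.0, 2.9]
opening: 0.007
finger_force: 1.2
```

step_arm(steps=[[0,0.481,0.138,0,0,0,1],[0,0.481,0.138,0,0,0,1],[0,0.481,0.138,0,0,0,1]])

```text
clock: 19.8
tool_pos: [0.6349, -0.099, 0.0305]
eef_rot: [0.97, 0.201, 0.028, 0.136]
contact_force: [-0.9, 1.4, 2.2]
opening: 0.008
finger_force: 1.2
```

step_arm(steps=[[0,0.289,0.083,0,0,0,1],[0,0.289,0.083,0,0,0,1]])

```text
clock: 20.05
tool_pos: [0.6372, -0.1042, 0.0305]
eef_rot: [0.97, 0.201, 0.028, 0.136]
contact_force: [-0.9, 1.1, 2.9]
opening: 0.006
finger_force: 1.3
```

step_arm(steps=[[0,0.289,0.083,0,0,0,1]])

```text
clock: 20.18
tool_pos: [0.6385, -0.1069, 0.0305]
eef_rot: [0.97, 0.202, 0.028, 0.136]
contact_force: [-1.0, 1.9, 2.4]
opening: 0.003
finger_force: 1.1
```

step_arm(steps=[[0,0.289,0.083,0,0,0,1]])

```text
clock: 20.3
tool_pos: [0.6396, -0.1102, 0.0304]
eef_rot: [0.97, 0.201, 0.028, 0.137]
contact_force: [-0.4, 0.3, 0.1]
opening: 0.007
finger_force: 0.0
```

step_arm(steps=[[0,0.289,0.083,0,0,0,1]])

```text
clock: 20.42
tool_pos: [0.6407, -0.1133, 0.0303]
eef_rot: [0.97, 0.201, 0.028, 0.137]
contact_force: [0.5, -0.6, 0.3]
opening: 0.006
finger_force: 0.0
```

The contact force dropped to zero just past the end of lid 7, so I'll lift clear and check the lids numerically.

step_arm(steps=[[0,0.5,0,0,0,0,1],[0,0.5,-1,0,0,0,1],[0,0.83,-2.9,0,0,0,1],[0,1.2,-4.3,0,0,0,1],[0,1.2,-4.3,0,0,0,1],[0,1.2,-4.3,0,0,0,1],[0,3,-3,0,0,0,1],[0,3,-3,0,0,0,1]])

```text
clock: 21.42
tool_pos: [0.6594, -0.1561, 0.2836]
eef_rot: [0.969, 0.202, 0.029, 0.136]
contact_force: [0.4, -1.1, -0.2]
opening: 0.007
finger_force: 0.0
```

step_arm(steps=[[-5,3,-1,0,0,0,1],[-5,3,-1,0,0,0,1],[-5,3,-1,0,0,0,1],[-5,3,-1,0,0,0,1],[0,0,0,0,0,0,1]])

```text
clock: 22.05
tool_pos: [0.5133, -0.3371, 0.3552]
eef_rot: [0.97, 0.196, 0.027, 0.139]
contact_force: [-0.1, 0.0, 0.0]
opening: 0.004
finger_force: 0.0
```

```bash
python3 - <<'E'
from h import *
from plant import r
np.set_printoptions(precision=4,suppress=True)
f=np.array([.399,-.917]);g=np.array([.917,.399]);e=np.array([.5415,.115])
for n in("top","side"):
  c=r.snapshot(n)
  for tag,cc in(("before",d[n]),("after",c)):
    hsv=cv2.cvtColor(cc["pixels"],cv2.COLOR_RGB2GRAY)
    # brightness profile along the row's centre line and near both edges at z=.034
    for lat in(0,-.018,.018):
      t=np.arange(-.014,.262,.004)
      P=[[*(e+f*k+g*lat),.034] for k in t]
      q=proj(cc,P).astype(np.float32)
      v=cv2.remap(hsv,q[:,:1],q[:,1:],cv2.INTER_LINEAR)[:,0]
      print(n,tag,lat,' '.join(map(str,v)))
s=r.get_state();print(s["tool_pos"],s["clock"])
cv2.imwrite("pics/fin.png",r.snapshot("side")["pixels"][:,:,::-1])
E
```

```text
top before 0 100 70 71 69 66 75 109 108 88 88 98 130 107 67 76 93 88 87 87 121 135 84 76 93 90 88 90 115 137 92 81 109 95 90 91 99 132 106 88 102 87 86 88 119 128 77 75 100 95 92 92 104 135 121 96 109 89 84 90 113 131 89 83 97 102 118 134 148 150
top before -0.018 98 82 83 79 80 83 120 136 134 140 145 140 105 65 81 119 134 134 136 137 126 78 80 124 134 136 138 139 135 88 79 125 137 139 139 137 137 101 85 125 137 136 137 141 125 75 78 112 140 137 143 146 139 107 93 130 134 132 138 131 123 82 84 99 100 102 100 105 126
top before 0.018 112 97 94 93 94 96 122 139 136 133 133 137 107 84 117 139 136 136 136 139 133 99 114 138 137 135 134 136 140 104 111 142 138 138 135 138 144 114 115 138 134 132 126 130 126 92 116 142 139 137 135 136 146 125 116 136 135 129 125 131 138 104 128 150 149 148 146 140 136
top after 0 109 77 73 74 72 80 109 132 105 92 91 95 123 139 125 135 105 92 93 95 121 139 124 132 105 91 92 94 125 138 127 137 104 91 90 91 118 142 127 136 104 92 91 95 118 137 123 132 100 91 89 93 120 138 122 133 103 89 91 92 118 136 104 106 108 126 146 158 162
top after -0.018 108 90 89 86 8
[... 1541 characters left out ...]
102 127 129 127 110 82 80 85 101 125 129 127 106 87 82 85 102 132 143 147 152 151 150 150 150
side after -0.018 89 82 80 77 76 77 109 138 138 137 137 137 137 134 126 134 133 139 139 140 139 138 133 144 137 134 137 137 136 129 124 134 134 135 135 135 138 135 122 126 135 140 138 138 138 134 126 134 132 130 135 134 138 130 120 125 131 134 140 142 139 144 148 151 151 151 153 154 152
side after 0.018 95 82 77 76 76 75 104 135 138 135 133 132 134 135 119 133 135 130 128 126 127 131 123 131 135 129 129 129 132 132 125 132 132 130 126 124 127 134 134 134 133 127 127 124 127 138 134 131 131 126 124 122 128 135 134 129 129 124 118 120 125 132 140 146 149 149 148 149 148
[ 0.5172 -0.3312  0.3536] 22.15
```

```bash
python3 -c "
from plant import r
print(r.finish_job())"
```

```text
the job is handed in; nothing more can be done
None
```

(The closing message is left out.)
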